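Reverse the ratchet and back off the gearbox bolt

TASK

The ratchet on the gearbox's centre bolt is still set to tighten. Flip the small direction lever on its head over to the loosening side, then swing the handle counter-clockwise (seen from above) until you feel the bolt come up firmly against its spring stop, and let go there. Do not force anything, do not tighten the bolt any further, and leave the things around it alone.

Things in the scene. Friction and masses are not known exactly. Their poses are not given: they have to be found in the camera images.
- gearbox: small grey gearbox fixed to the bench: foot 136 x 110 mm, flat cover 122 x 96 mm at 62 mm height. Origin on the bench under the upright axis of its centre bolt; z up. The bolt has a right-hand thread: counter-clockwise from above loosens. More than 25 N from the robot on the gearbox, ratchet or lever counts as forcing.
- bolt_axis (a point): point on the centre bolt's upright axis, 65 mm above the bench, where its hex head begins. The ratchet turns level about this axis and stays on the bolt; its round head has radius 32 mm and its top at 110 mm height.
- grip_mid (a point): middle of the ratchet's black round grip, on its centre line, 130 mm from the bolt axis, 99 mm above the bench. x axis points outward along the handle, y to the counter-clockwise (loosening) side, z up. The grip is 20 mm thick and runs level from 80 to 176 mm from the axis; inward of it the steel neck is 19 mm wide, top at 107 mm height.
- lever_tip (a point): middle of the upright thumb fin of the direction lever, 30 mm from the lever's pivot. Fin 16 mm long, 8 mm thick, 110 to 134 mm above the bench. The upright pivot is on the head, 35 mm from the bolt axis toward the handle; the lever points outward over the neck. x axis: from pivot to fin.
- lever (a joint): angle of the direction lever, rad: 0 in line with the handle, -0.45 to the clockwise side (tighten, as found), +0.45 to the counter-clockwise side (loosen). A spring snaps it to the side of 0 it is on; about 1 N sideways on the fin carries it over (fin travel 26 mm). It rocks back to about 0.17 while the ratchet clicks.
- handle (a joint): angle of the ratchet handle about the bolt, rad, near 0 as found, positive counter-clockwise. Lever on tighten: freewheels counter-clockwise, drives the bolt clockwise. Lever on loosen: drives counter-clockwise, freewheels clockwise. 12 teeth: up to 0.52 rad of play before it drives, about 0.1 from where it was found.
- bolt (a joint): turning of the bolt, rad, 0 as found, positive = counter-clockwise = loosened. Turns only when the ratchet drives it. Pushed square to the handle at the middle of the grip: under 4 N freewheeling, 4 to 9 N while turning the bolt.
- backstop (a joint): how far the bolt has pressed in its spring stop, rad, 0 until it arrives. The stop is hidden and comes at 0.3 to 0.9 rad of bolt turning, different every time. There the push at the middle of the grip climbs steadily, about 0.7 N per mm: 14 to 18 N is firmly against it, 25 N is forcing. Let go, the bolt stays pressed against it by its own friction.
- tape_measure: bystander: red tape measure case, 40 x 80 mm, 68 mm high, standing loose; origin at its foot
- screw_jar: bystander: clear jar with red lid, 70 mm across, 81 mm high, loose; origin at its foot
- nut_big: bystander: rusty hexagon nut, 28 mm across, 13 mm high, loose; origin at its underside
- spanner_17: bystander: bright combination spanner, 233 mm long, lying flat, loose; origin at its middle

How it is judged:
By the outcome, as a careful person would: the job done as asked, in the order asked, and still so for the second after the job is handed in, with the robot touching nothing.
It also fails if it takes over 64 s, if anything falls off the work surface, if the arm or the gripper's body presses on something with over 40 N, if the wrist force passes 120 N, or if a joint passes its speed limit or range.

ROBOT

A 6-joint arm with a two-finger parallel gripper is mounted at the origin on a cart in front of the work surface, level with it; the furniture and walls round the work are solid. World frame = base frame: x ahead of the robot, y to its left, z up, the work surface at z = 0. Lengths are in m, angles in degrees, forces in N, time in s.
With the tool pointing down it reaches from about 0.325 to 0.75 m from the base axis. Payload 7.6 kg.
Tool frame: the origin (TCP) lies on the centre line of the jaws, within the pads' length; the fingertips stand 14 mm ahead of it and the grasp point (between the pads) lies 5 mm behind it; z points along the fingers, y is the line along which they close (so a half turn about z gives the same grasp; the last joint's range is limited). The gripper opens to 85 mm and grips with 20 to 120 N. Pads are 22 mm wide; open, the fingers measure 114 mm over their backs; the gripper's body (76 mm by 85 mm) begins 54 mm behind the grasp point. The pads swing forward as they close: fully open they stand 13 mm farther back than shut.
Start: joints at [69.826, 2.991, 80.254, -0, 96.75, -4.028], TCP at [0.146, 0.504, 0.245] pointing down, gripper open.
Joint ranges: [-166.34, 166.34], [-52.06, 124.39], [6.96, 135.62], [-60.46, 240.46], [14.63, 156.25], [-167.68, 167.68]. Speed limits (degrees/s): [147.25, 147.25, 172.46, 180, 180, 180].

INTERFACE

Orientations are given as a 3x3 rotation matrix whose columns are the frame's x, y, z axes.
In Python, from bench import robot gives the robot as it stands.
- The arm moves only by the tool jog_arm, never from a script. Its argument "moves" is a list of rows, each a list of 3 entries, a list of its own where there are three numbers: the opening, from 0 (shut) to 1 (fully open), then the shift along the world's x, y, z in mm, then the turn about the world's z in degrees. A call has exactly 10 rows; each row shifts and turns the commanded pose from where the row before left it; what a row does not reach is not made up. A row lasts 1/8 s, in which the tool goes at most 62.5 mm and 10.7 degrees, less where a joint would pass 70% of its speed; a pose out of reach is approached as far as the arm can. A call with a gripper value outside its range is refused whole. The fingers move at their own pace and stop on an object; "force" is the grip in N (left out, the last holds). Time passes only in rows, so rows that do not move let the fingers close, or fill a call up. It gives the time, the measured TCP pose, the force, the opening and the grip force at its end, in the units of the state.
- robot.get_state(): the state, without advancing time (a new reading comes with each control period).
- robot.capture(name): name is "scene" or "side" or "wrist"; returns the picture (480x640x3 uint8, red, green, blue); there is no depth.
- robot.calibration(name): a dict with "fx", "fy", "cx", "cy" (pixels), "dist" ([k1, k2, p1, p2, k3] as OpenCV has them; the pictures are not rectified), "R" (3x3) and "t" (3): a world point X has camera coordinates R X + t; the wrist camera has in their place "tool_from_camera" (4x4, takes a point from camera to tool coordinates, whose origin is the TCP and whose axes are the flange's). Camera axes: x right, y down, z forward; pixel columns grow to the right and rows downward; lengths in m; the calibration is good to about 2 mm. A picture is of the moment at which its call begins: read the wrist's pose just before it. calibration takes no time and is no camera call.
- robot.job_done(): hands the job in; it is judged then, once.
The state is a dict: "t": time; "qpos": joint angles; "joint_velocities": joint speeds; "tau": joint torques, N m; "tcp_pos": TCP position; "ee_rot": TCP orientation; "contact_force": force on the tool from outside, world axes, zero at the start; "torque": the same for the moment, N m; "width": opening from 0.0 (shut) to 1.0 (fully open); "finger_force": force on a finger pad.
Only numpy, scipy, OpenCV 4.12 (cv2) and the standard library are available. Lean on these libraries where they do the work, as an engineer would, in place of code of your own. Each camera call takes 0.05 s, during which the arm holds its last target. There are 200 camera calls.

## Working session

There is one attempt and no reset: what is moved stays moved. The work goes in short steps, Python scripts to look and compute and a tool call to move; the robot and the scene stay as the last step left them, time stands still between calls to the robot, and variables do not carry over. Pictures are saved under pics/ and viewed, at most 10 in all, crops included, and the job is handed in when it is done.

Besides the shell and the picture viewer there is one more tool, called after "Emit:" by a JSON object that holds its "fn" and its "kwargs". jog_arm: Moves the arm, as the interface text tells. Its arguments: {"type":"object","properties":{"moves":{"type":"array","items":{"type":"array"}},"force":{"type":"number"}},"required":["moves"]}

```bash
mkdir -p pics
cat > h.py <<'E'
from bench import robot
import numpy as np, cv2
def K(c): return np.array([[c['fx'],0,c['cx']],[0,c['fy'],c['cy']],[0,0,1]])
def cam(name):
    c=robot.calibration(name)
    if 'R' in c: return c,np.array(c['R']),np.array(c['t'])
    s=robot.get_state(); T=np.eye(4);T[:3,:3]=s['ee_rot'];T[:3,3]=s['tcp_pos']
    M=np.linalg.inv(T@np.array(c['tool_from_camera'])); return c,M[:3,:3],M[:3,3]
def ray(name,uv,z):
    c,R,t=cam(name); p=cv2.undistortPoints(np.array([[uv]],float),K(c),np.array(c['dist']))[0,0]
    o=-R.T@t; d=R.T@np.array([p[0],p[1],1]); return o+d*(z-o[2])/d[2]
def proj(name,X):
    c,R,t=cam(name); return cv2.projectPoints(np.atleast_2d(np.array(X,float)),cv2.Rodrigues(R)[0],t,K(c),np.array(c['dist']))[0][:,0]
def snap(name,f,crop=None,s=1):
    im=robot.capture(name)[:,:,::-1]
    if crop: x,y,w,h=crop; im=im[y:y+h,x:x+w]
    cv2.imwrite('pics/'+f,cv2.resize(im,None,fx=s,fy=s,interpolation=cv2.INTER_CUBIC))
E
python3 -c "
from h import *
snap('scene','a.png');snap('side','b.png')
print(robot.get_state())
for n in('scene','side'):
  c,R,t=cam(n);print(n,-R.T@t,R[2])"
```

```text
{'t': 0.1, 'qpos': array([ 6.98274367e+01,  3.02414593e+00,  8.03054038e+01,  1.25516922e-03,
        9.67512339e+01, -4.02784619e+00]), 'joint_velocities': array([-0.04534688, -0.06830668, -0.00532619, -0.0292194 , -0.0349618 ,
        0.0484862 ]), 'tau': array([ 9.28878362e-04, -3.82580781e+01, -3.60985315e+01, -5.73156490e-05,
        4.77567097e-03,  2.63345544e-05]), 'tcp_pos': array([0.14587065, 0.50407167, 0.24456759]), 'ee_rot': array([[-9.60563110e-01,  2.78061605e-01, -5.06636129e-04],
       [ 2.78062040e-01,  9.60562216e-01, -1.31594867e-03],
       [ 1.20740723e-04, -1.40492803e-03, -9.99999006e-01]]), 'contact_force': array([-0.03776061, -0.17669255,  0.35668025]), 'torque': array([-0.01355729,  0.00602142,  0.01186521]), 'finger_force': 0.0, 'width': 1.0039408250348556}
scene [ 0.02582599 -0.14654411  0.60160092] [ 0.58627219  0.54936658 -0.59538331]
side [ 0.28851039 -0.40264307  0.79314238] [ 0.20361805  0.69161568 -0.69297002]
```

View pics/a.png

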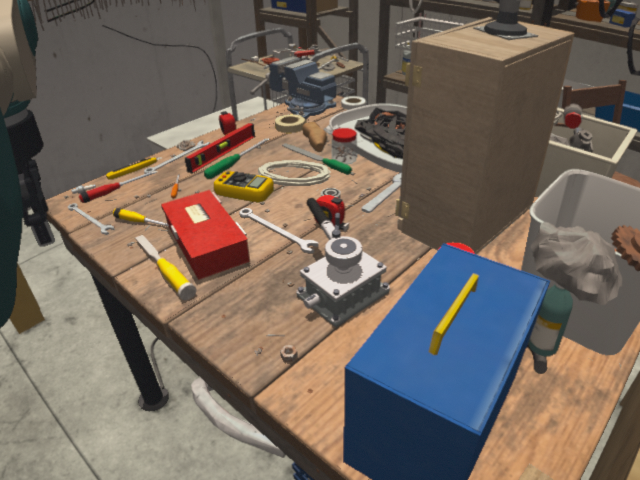

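View pics/b.png

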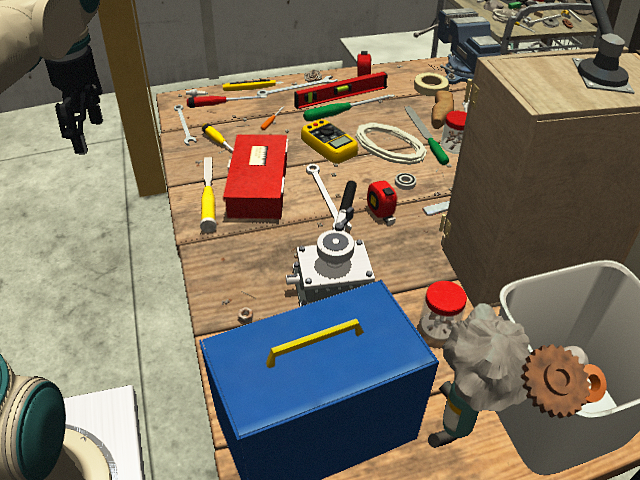

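The scene camera shows the gearbox around (343,270) and the side camera around (335,260). The handle points away from both cameras, to about (318,210) and (347,190). The red tape measure stands right of the grip in the side view. I'll enlarge both.

```bash
python3 -c "
from h import *
a=robot.capture('scene')[:,:,::-1][180:330,270:400];b=robot.capture('side')[:,:,::-1][165:315,280:410]
im=np.hstack([a,b]);cv2.imwrite('pics/c.png',cv2.resize(im,(780,450),interpolation=cv2.INTER_CUBIC))
for n,h,tip,nut in(('scene',(344,246),(315,202),(289,353)),('side',(336,241),(350,184),(246,315))):
  print(n,ray(n,h,.11),ray(n,tip,.105),ray(n,nut,.01))"
```

```text
scene [0.52237411 0.27271269 0.11      ] [0.59903532 0.412463   0.105     ] [0.351929   0.24116376 0.01      ]
side [0.52290515 0.27741073 0.11      ] [0.59706523 0.42459832 0.105     ] [0.35405767 0.24315133 0.01      ]
```

View pics/c.png

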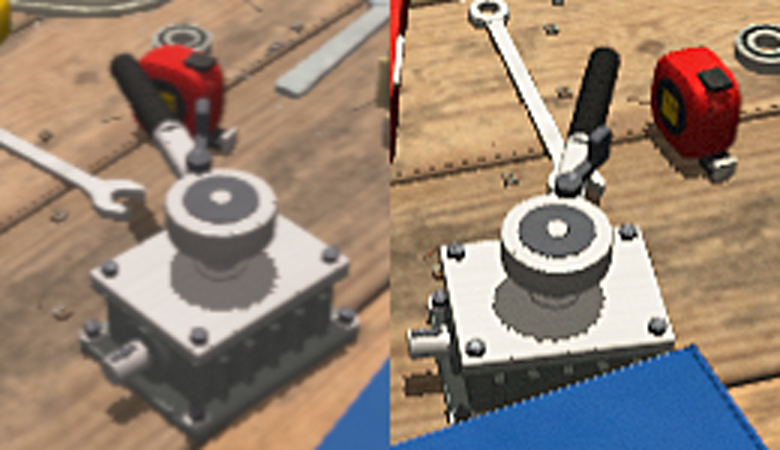

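Scene crop: head centre (344,244), grip end (311,201), fin about (338,217). Side crop: head (336,241), grip end (352,182), fin about (347,212). The lever sits on the clockwise side, so I'll fit the bolt position and handle angle.

```bash
cat > fit.py <<'E'
from h import *
from scipy.optimize import least_squares
obs=[('scene','h',(344.3,244)),('side','h',(335.7,241)),('scene','e',(311.5,201.5)),('side','e',(352,183)),
('scene','s',(325,222.7)),('side','s',(342.7,210)),('scene','f',(337.7,216.5)),('side','f',(346.5,212.5)),('scene','p',(336.3,231)),('side','p',(339.5,226))]
def pts(x):
    b=np.array([x[0],x[1],0]);u=np.array([np.cos(x[2]),np.sin(x[2]),0]);v=np.array([np.cos(x[2]-.45),np.sin(x[2]-.45),0]);z=np.array([0,0,1])
    return dict(h=b+.11*z,e=b+.174*u+.099*z,s=b+.08*u+.099*z,p=b+.035*u+.118*z,f=b+.035*u+.03*v+.122*z,g=b+.13*u+.099*z)
def r(x):
    P=pts(x);return np.concatenate([proj(n,P[k])[0]-o for n,k,o in obs])
s=least_squares(r,[.523,.277,1.08],loss='soft_l1')
print(s.x,np.degrees(s.x[2]),s.fun.reshape(-1,2).round(1).tolist())
for k,v in pts(s.x).items():print(k,v.round(4))
for n,uv,z in(('scene',(330,205),.068),('side',(380,186),.068),('scene',(315,238),.0),('side',(345,222),0)):print(n,ray(n,uv,z))
E
python3 fit.py
```

```text
[0.52321527 0.27705969 1.09130583] 62.527218495807915 [[-1.9, 0.8], [0.5, 0.1], [-1.8, -1.1], [-0.1, 0.8], [1.1, 2.6], [1.1, 5.4], [-1.5, 2.0], [3.5, 0.7], [-1.4, -1.1], [0.4, -2.0]]
h [0.5232 0.2771 0.11  ]
e [0.6035 0.4314 0.099 ]
s [0.5601 0.348  0.099 ]
p [0.5394 0.3081 0.118 ]
f [0.5634 0.3261 0.122 ]
g [0.5832 0.3924 0.099 ]
scene [0.65345808 0.42225895 0.068     ]
side [0.66934743 0.44717034 0.068     ]
scene [0.61460777 0.43144862 0.        ]
side [0.59491863 0.43525876 0.        ]
```

```bash
python3 -c "
from h import *
for z in (.1,.15,.2,.25,.3):print(z,ray('side',(380,285),z)[:2],ray('scene',(445,245),z)[:2],'cab',ray('side',(443,232),0)[:2])"
```

```text
0.1 [0.56341066 0.17163562] [0.64953712 0.15024141] cab [0.77564003 0.35396497]
0.15 [0.54358066 0.13020988] [0.58736508 0.12065758] cab [0.77564003 0.35396497]
0.2 [0.52375066 0.08878415] [0.52519303 0.09107375] cab [0.77564003 0.35396497]
0.25 [0.50392066 0.04735841] [0.46302098 0.06148992] cab [0.77564003 0.35396497]
0.3 [0.48409066 0.00593267] [0.40084893 0.03190609] cab [0.77564003 0.35396497]
```

Emit:
{"fn": "jog_arm", "kwargs": {"moves": [[0,[45,-19,0],-2],[0,[45,-19,0],-2],[0,[45,-19,0],-2],[0,[45,-19,0],-2],[0,[45,-19,0],-2],[0,[45,-19,0],-1],[0,[45,-19,0],0],[0,[45,-19,0],0],[0,[45,-19,0],0],[0,[45,-19,0],0]]}}

```text
t: 1.45
tcp_pos: [0.5973, 0.3135, 0.245]
ee_rot: [[-0.89, 0.456, -0.0], [0.456, 0.89, -0.0], [0.0, -0.0, -1.0]]
contact_force: [0.3, 1.4, 1.1]
width: 0.001
finger_force: 0.0
```

Emit:
{"fn": "jog_arm", "kwargs": {"moves": [[0,[0,0,-20],0],[0,[0,0,-20],0],[0,[0,0,-20],0],[0,[0,0,-20],0],[0,[0,0,-15],0],[0,[0,0,-10],0],[0,[0,0,-5],0],[0,[2,0,-2],0],[0,[0,0,0],0],[0,[0,0,0],0]]}}

```text
t: 2.7
tcp_pos: [0.5982, 0.3144, 0.1339]
ee_rot: [[-0.89, 0.456, 0.001], [0.456, 0.89, 0.0], [-0.001, 0.001, -1.0]]
contact_force: [-0.1, -0.1, 0.5]
width: 0.001
finger_force: 0.0
```

```bash
python3 -c "
from h import *
s=robot.get_state();print(s['tcp_pos'],s['contact_force'])
a=robot.capture('scene')[:,:,::-1][160:310,270:400];b=robot.capture('side')[:,:,::-1][140:290,290:420]
im=np.hstack([a,b]);cv2.imwrite('pics/d.png',cv2.resize(im,(780,450),interpolation=cv2.INTER_CUBIC))
snap('wrist','e.png')"
```

```text
[0.59820836 0.31439704 0.13390112] [-0.1007094  -0.09118256  0.50420629]
```

View pics/d.png

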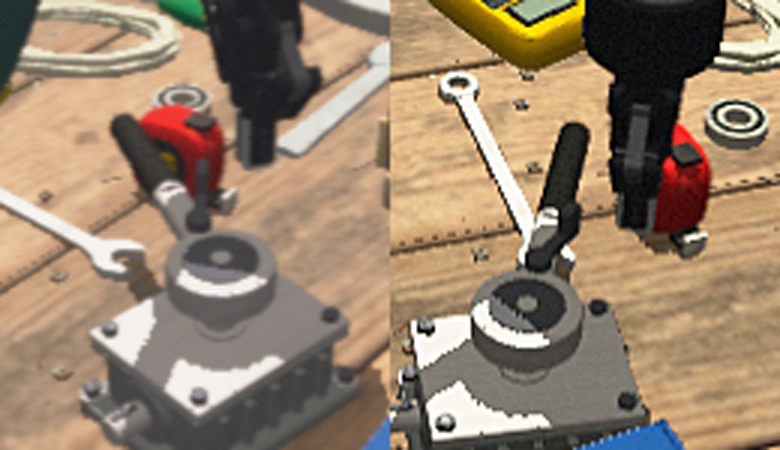

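View pics/e.png

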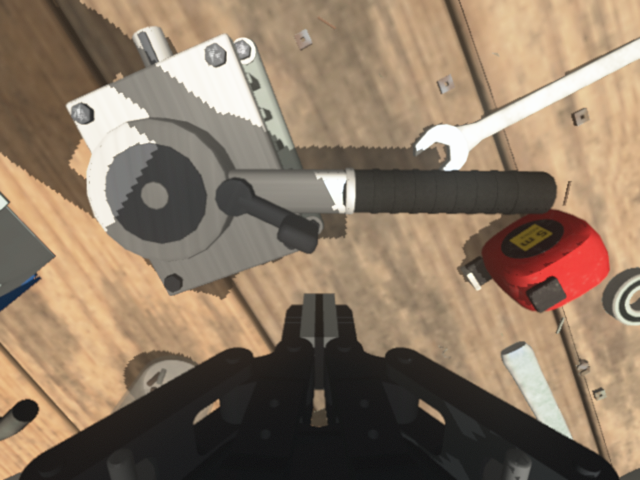

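The wrist view shows the head centre at (154,194), the fin at (300,235), the grip end at (552,192) and the closed fingertips at (320,300). The lever is on the clockwise side.

```bash
python3 -c "
from h import *
h=ray('wrist',(154,194),.11);e=ray('wrist',(552,192),.099);f=ray('wrist',(303,235),.130);p=ray('wrist',(235,194),.118)
print(h,e,f,p,np.linalg.norm(e-h),np.degrees(np.arctan2(*(e-h)[1::-1])))
s=robot.get_state()['tcp_pos'];b=h[:2];a=np.arctan2(*(e-h)[1::-1]);u=np.array([np.cos(a),np.sin(a)]);n=np.array([-u[1],u[0]])
for q in(s,f,p):print((q[:2]-b)@u,(q[:2]-b)@n)
print(proj('wrist',s+[0,0,-.014]))"
```

```text
[0.52070357 0.27395924 0.11      ] [0.6041601  0.43439105 0.099     ] [0.56183119 0.32650219 0.13      ] [0.53650881 0.30774524 0.118     ] 0.181174939388119 62.516578520889205
0.07155552540282958 -0.049968616154690955
0.06559324853031197 -0.012237987811917246
0.03726705406297582 0.0015704404519752782
[[317.91379306 308.45604432]]
```

Emit:
{"fn": "jog_arm", "kwargs": {"moves": [[0,[-7,4,-2],0],[0,[-7,4,0],0],[0,[-4,2,0],0],[0,[-4,2,0],0],[0,[-4,2,0],0],[0,[-3,1.5,0],0],[0,[-3,1.5,0],0],[0,[-3,1.5,0],0],[0,[-3,1.5,0],0],[0,[0,0,0],0]]}}

```text
t: 4.1
tcp_pos: [0.5597, 0.3345, 0.1313]
ee_rot: [[-0.89, 0.456, -0.0], [0.456, 0.89, 0.0], [0.0, -0.0, -1.0]]
contact_force: [0.4, 0.6, -0.4]
width: -0.001
finger_force: 0.0
```

```bash
python3 -c "
from h import *
snap('wrist','f.png')"
```

```text
(no output)
```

View pics/f.png

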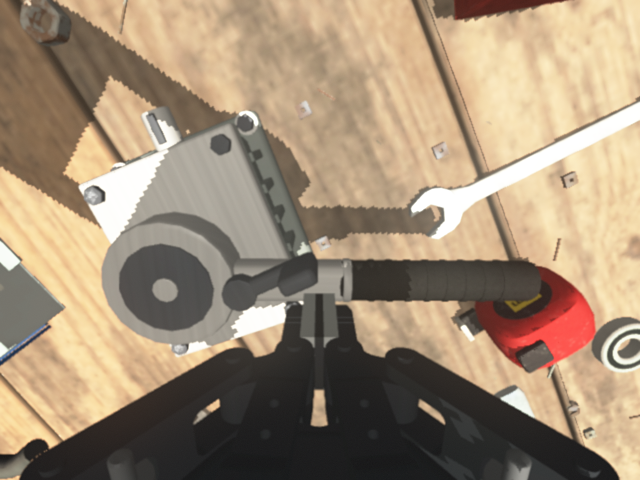

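The lever has crossed to the counter-clockwise side: fin at (297,272), pivot at (240,290), and it is free of the fingers. I'll check its angle.

```bash
python3 -c "
from h import *
h=ray('wrist',(166,290),.11);e=ray('wrist',(540,279),.099);f=ray('wrist',(300,271),.130);p=ray('wrist',(240,291),.118)
a=np.arctan2(*(e-h)[1::-1]);l=np.arctan2(*(f-p)[1::-1]);print(h,e,p,f,np.degrees(a),l-a, np.linalg.norm(f-p))
s=robot.get_state()['tcp_pos'];b=h[:2];u=np.array([np.cos(a),np.sin(a)]);n=np.array([-u[1],u[0]])
for q in(s,f,p):print((q[:2]-b)@u,(q[:2]-b)@n)"
```

```text
[0.52250011 0.27367187 0.11      ] [0.60496013 0.43569015 0.099     ] [0.53616749 0.30785955 0.118     ] [0.53569214 0.33885078 0.13      ] 63.025951225909765 0.48612305360950914 0.03323676583137463
0.0710436270807409 -0.005773297959335166
0.06407196399329972 0.017807400253850254
0.03666781536252515 0.003326542518479442
```

Emit:
{"fn": "jog_arm", "kwargs": {"moves": [[0,[16,-8,0],0],[0,[16,-8,0],0],[0,[11,28,0],0],[0,[11,28,0],0],[0,[0,0,-10],0],[0,[0,0,-11],0],[0,[0,0,-10],0],[0,[0,0,0],0],[0,[-4,2,0],0],[0,[-4,2,0],0]]}}

```text
t: 5.4
tcp_pos: [0.6059, 0.3785, 0.1011]
ee_rot: [[-0.89, 0.456, 0.001], [0.456, 0.89, 0.001], [-0.001, 0.001, -1.0]]
contact_force: [-0.7, 0.1, -0.5]
width: 0.001
finger_force: 0.0
```

```bash
cat > arc.py <<'E'
import numpy as np
b=np.array([.5225,.2755]);R=.1317
P=lambda t:b+R*np.array([np.cos(np.radians(t-9.18)),np.sin(np.radians(t-9.18))])
print('first',((P(62)-[.6059,.3785])*1e3).round(1))
for t in list(range(62,80,2))+list(range(80,135,5)):
    d=2 if t<80 else 5; print(t,((P(t+d)-P(t))*1e3).round(1), (P(t)*1e3).round(1))
E
python3 arc.py
```

```text
first [-3.8  1.9]
62 [-3.7  2.7] [602.1 380.4]
64 [-3.8  2.6] [598.4 383.1]
66 [-3.9  2.4] [594.6 385.7]
68 [-4.   2.3] [590.7 388.2]
70 [-4.1  2.2] [586.7 390.5]
72 [-4.1  2. ] [582.7 392.7]
74 [-4.2  1.9] [578.5 394.7]
76 [-4.3  1.7] [574.3 396.6]
78 [-4.3  1.6] [570.1 398.3]
80 [-11.    3.3] [565.8 399.9]
85 [-11.3   2.3] [554.8 403.2]
90 [-11.4   1.3] [543.5 405.5]
95 [-11.5   0.3] [532.1 406.8]
100 [-11.5  -0.7] [520.6 407.2]
105 [-11.4  -1.7] [509.1 406.5]
110 [-11.2  -2.6] [497.8 404.9]
115 [-10.9  -3.6] [486.6 402.2]
120 [-10.6  -4.5] [475.7 398.6]
125 [-10.1  -5.5] [465.1 394.1]
130 [-9.6 -6.3] [455.  388.6]
```

Emit:
{"fn": "jog_arm", "kwargs": {"moves": [[0,[-3.8,1.9,0],0],[0,[-3.7,2.7,0],2],[0,[-3.8,2.6,0],2],[0,[-3.9,2.4,0],2],[0,[-4,2.3,0],2],[0,[-4.1,2.2,0],2],[0,[-4.1,2,0],2],[0,[-4.2,1.9,0],2],[0,[-4.3,1.7,0],2],[0,[0,0,0],0]]}}

```text
t: 6.65
tcp_pos: [0.5708, 0.3983, 0.1007]
ee_rot: [[-0.981, 0.192, 0.003], [0.192, 0.981, 0.001], [-0.003, 0.002, -1.0]]
contact_force: [5.2, 0.9, -1.1]
width: 0.003
finger_force: 2.7
```

```bash
python3 -c "
from h import *
snap('wrist','g.png')"
```

```text
(no output)
```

View pics/g.png

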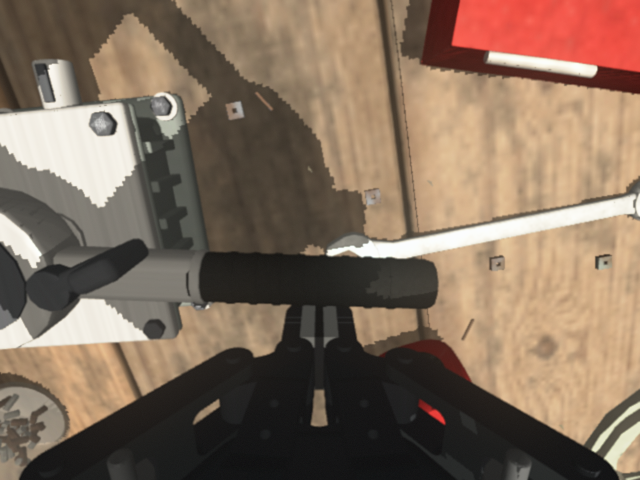

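The fingers are on the middle of the grip (320,280), and the lever points to the loosening side. The push is about 5 N, so the bolt is driving. I'll go on in 5° steps.

Emit:
{"fn": "jog_arm", "kwargs": {"moves": [[0,[-2.2,0.8,0],1],[0,[-2.2,0.8,0],1],[0,[-2.2,0.7,0],1],[0,[-2.2,0.6,0],1],[0,[-2.2,0.6,0],1],[0,[0,0,0],0],[0,[0,0,0],0],[0,[0,0,0],0],[0,[0,0,0],0],[0,[0,0,0],0]]}}

```text
t: 7.95
tcp_pos: [0.56, 0.4021, 0.1008]
ee_rot: [[-0.994, 0.106, 0.003], [0.106, 0.994, 0.002], [-0.003, 0.002, -1.0]]
contact_force: [7.2, 1.7, -1.3]
width: -0.003
finger_force: 3.2
```

```bash
python3 -c "
from h import *
for z in (0,.05,.09):print(ray('side',(284,217),z),ray('scene',(248,262),z),ray('side',(287,137),z))"
```

```text
[0.47970771 0.48341014 0.        ] [0.46703824 0.47744276 0.        ] [0.55605677 0.76645284 0.        ]
[0.46765456 0.427553   0.05      ] [0.4303684  0.42558223 0.05      ] [0.53919054 0.69275259 0.05      ]
[0.45801204 0.3828673  0.09      ] [0.40103252 0.3840938  0.09      ] [0.52569756 0.63379238 0.09      ]
```

Emit:
{"fn": "jog_arm", "kwargs": {"moves": [[0,[-2.2,0.6,0],1],[0,[-2.2,0.5,0],1],[0,[-2.2,0.5,0],1],[0,[-2.2,0.4,0],1],[0,[0,0,0],0],[0,[0,0,0],0],[0,[0,0,0],0],[0,[0,0,0],0],[0,[0,0,0],0],[0,[0,0,0],0]]}}

```text
t: 9.2
tcp_pos: [0.5511, 0.4045, 0.1008]
ee_rot: [[-0.999, 0.036, 0.003], [0.036, 0.999, 0.003], [-0.003, 0.003, -1.0]]
contact_force: [6.5, 3.8, -1.7]
width: 0.0
finger_force: 3.3
```

Emit:
{"fn": "jog_arm", "kwargs": {"moves": [[0,[-2.3,0.6,0],1],[0,[-2.3,0.6,0],1],[0,[-2.3,0.5,0],1],[0,[-2.3,0.4,0],1],[0,[-2.3,0.3,0],1],[0,[0,0,0],0],[0,[0,0,0],0],[0,[0,0,0],0],[0,[0,0,0],0],[0,[0,0,0],0]]}}

```text
t: 10.45
tcp_pos: [0.5396, 0.4068, 0.1008]
ee_rot: [[-0.999, -0.051, 0.003], [-0.051, 0.999, 0.002], [-0.003, 0.002, -1.0]]
contact_force: [6.1, 3.9, -1.3]
width: 0.003
finger_force: 3.2
```

Emit:
{"fn": "jog_arm", "kwargs": {"moves": [[0,[-2.3,0.4,0],1],[0,[-2.3,0.3,0],1],[0,[-2.3,0.3,0],1],[0,[-2.3,0.2,0],1],[0,[-2.3,0.1,0],1],[0,[0,0,0],0],[0,[0,0,0],0],[0,[0,0,0],0],[0,[0,0,0],0],[0,[0,0,0],0]]}}

```text
t: 11.7
tcp_pos: [0.528, 0.408, 0.1008]
ee_rot: [[-0.99, -0.138, 0.003], [-0.138, 0.99, 0.002], [-0.003, 0.002, -1.0]]
contact_force: [5.8, 3.8, -1.5]
width: 0.004
finger_force: 3.1
```

Emit:
{"fn": "jog_arm", "kwargs": {"moves": [[0,[-2.3,0.1,0],1],[0,[-2.3,0,0],1],[0,[-2.3,0,0],1],[0,[-2.3,-0.1,0],1],[0,[-2.3,-0.1,0],1],[0,[0,0,0],0],[0,[0,0,0],0],[0,[0,0,0],0],[0,[0,0,0],0],[0,[0,0,0],0]]}}

```text
t: 12.95
tcp_pos: [0.5164, 0.4081, 0.1008]
ee_rot: [[-0.975, -0.224, 0.003], [-0.224, 0.975, 0.003], [-0.003, 0.002, -1.0]]
contact_force: [5.7, 4.6, -1.1]
width: 0.001
finger_force: 3.1
```

Emit:
{"fn": "jog_arm", "kwargs": {"moves": [[0,[-2.3,-0.2,0],1],[0,[-2.3,-0.2,0],1],[0,[-2.3,-0.3,0],1],[0,[-2.3,-0.3,0],1],[0,[-2.3,-0.4,0],1],[0,[0,0,0],0],[0,[0,0,0],0],[0,[0,0,0],0],[0,[0,0,0],0],[0,[0,0,0],0]]}}

```text
t: 14.2
tcp_pos: [0.5047, 0.4071, 0.1008]
ee_rot: [[-0.951, -0.308, 0.002], [-0.308, 0.951, 0.003], [-0.003, 0.003, -1.0]]
contact_force: [4.6, 5.8, -1.8]
width: 0.002
finger_force: 3.2
```

Emit:
{"fn": "jog_arm", "kwargs": {"moves": [[0,[-2.3,-0.4,0],1],[0,[-2.3,-0.4,0],1],[0,[-2.3,-0.4,0],1],[0,[-2.2,-0.5,0],1],[0,[-2.2,-0.5,0],1],[0,[0,0,0],0],[0,[0,0,0],0],[0,[0,0,0],0],[0,[0,0,0],0],[0,[0,0,0],0]]}}

```text
t: 15.45
tcp_pos: [0.4936, 0.4053, 0.1008]
ee_rot: [[-0.921, -0.39, 0.003], [-0.39, 0.921, 0.004], [-0.005, 0.003, -1.0]]
contact_force: [6.0, 7.5, -3.0]
width: -0.001
finger_force: 4.4
```

Emit:
{"fn": "jog_arm", "kwargs": {"moves": [[0,[-2.2,-0.6,0],1],[0,[-2.2,-0.6,0],1],[0,[-2.2,-0.7,0],1],[0,[0,0,0],0],[0,[0,0,0],0],[0,[0,0,0],0],[0,[0,0,0],0],[0,[0,0,0],0],[0,[0,0,0],0],[0,[0,0,0],0]]}}

```text
t: 16.7
tcp_pos: [0.4874, 0.404, 0.1009]
ee_rot: [[-0.899, -0.438, 0.004], [-0.438, 0.899, 0.006], [-0.007, 0.003, -1.0]]
contact_force: [8.5, 10.9, -4.7]
width: -0.001
finger_force: 6.4
```

Emit:
{"fn": "jog_arm", "kwargs": {"moves": [[0,[-2.1,-0.5,0],1],[0,[-2.1,-0.4,0],1],[0,[-1.2,-0.2,0],0.5],[0,[0,0,0],0],[0,[0,0,0],0],[0,[0,0,0],0],[0,[0,0,0],0],[0,[0,0,0],0],[0,[0,0,0],0],[0,[0,0,0],0]]}}

```text
t: 17.95
tcp_pos: [0.4827, 0.4028, 0.1009]
ee_rot: [[-0.879, -0.476, 0.006], [-0.476, 0.879, 0.006], [-0.008, 0.003, -1.0]]
contact_force: [12.8, 11.6, -6.2]
width: 0.0
finger_force: 8.1
```

Emit:
{"fn": "jog_arm", "kwargs": {"moves": [[0,[2,1,0],0],[0,[3,1.5,0],0],[0,[5,2.5,0],0],[0,[9,4.5,0],0],[0,[9,4.5,0],0],[0,[9,4.5,0],0],[0,[0,0,30],0],[0,[0,0,50],0],[0,[0,0,50],0],[0,[0,0,0],0]]}}

```text
t: 19.2
tcp_pos: [0.5196, 0.4201, 0.2366]
ee_rot: [[-0.88, -0.475, 0.008], [-0.475, 0.88, 0.006], [-0.01, 0.001, -1.0]]
contact_force: [0.1, -0.6, 0.9]
width: -0.0
finger_force: 0.0
```

```bash
python3 -c "
from h import *
snap('wrist','i.png')"
```

```text
(no output)
```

View pics/i.png

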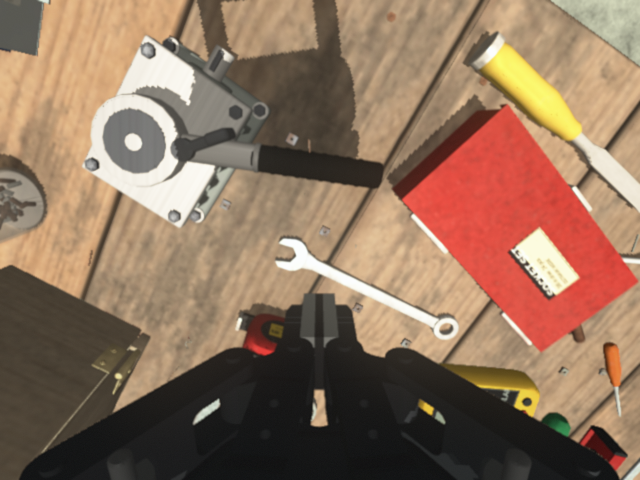

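The handle has stayed where I let go: head at (133,140), grip end at (380,175). The lever is on the loosening side, and the tape measure, spanner and jar are untouched.

```bash
python3 -c "
from h import *
h=ray('wrist',(133,141),.11);e=ray('wrist',(380,175),.099);f=ray('wrist',(228,135),.130);p=ray('wrist',(183,148),.118)
a=np.arctan2(*(e-h)[1::-1]);print(np.degrees(a),np.arctan2(*(f-p)[1::-1])-a)
print(robot.job_done())"
```

```text
110.07845670675883 0.3913131583581928
the job is handed in; nothing more can be done
None
```

I flipped the lever to the loosening side, swung the handle counter-clockwise until the push reached about 17 N against the spring stop, and let go, with the robot clear and the job handed in. One doubt: the last picture puts the handle at about 110° against my estimate of 117° at full push, so it may have sprung back a little, and I handed in without checking further.

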